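Set the grow light to its seedling programme

TASK

Set the grow light on the control unit to its seedling programme: with the fingertips gently press the square button well down and let it come back up, then press the smaller round button well down in the same way, and withdraw. Leave the large round button and the long bar button alone, and do not shift, lift or knock over the watering can, the sprayer, the potted seedling or the bulb syringe.

Things in the scene. Friction and masses are not known exactly. Their poses are not given: they have to be found in the camera images.
- panel: grow-light control unit, a grey box 250 x 200 x 55 mm fixed on the bench, display at its far (+x) end. Origin: centre of its underside; x along its length towards the display, z up. Four black push-buttons stand on its flat top in a two-by-two block in any order, neighbours about 90 mm apart centre to centre (at least 74); the block's centre is 25 mm to -x of the box's centre.
- square_top (a point): centre of the top face of the square push-button: a flat square cap 34 x 34 mm, black, on a fixed white collar (46 x 46 mm, 4 mm high); the top face is 17 mm above the unit's top (72 mm above the bench) when up, and the point moves down with the cap. z up, x and y along the unit's. To be pressed first.
- square (a joint): travel of the square button in m: 0 up, 0.007 fully down; a spring returns it. About 1 N starts it moving, about 5 N takes it fully down, where it meets a hard stop. A press counts from 0.0045.
- square_base: fixed white collar of the square button with the button in it; origin at the centre of the collar's underside, on the unit's top; x, y along the unit's.
- small_round_top (a point): centre of the top face of the small round push-button: a round cap 24 mm in diameter, the smaller of the two round ones, black, on a fixed white collar (36 mm diameter, 4 mm high); the top face is 17 mm above the unit's top (72 mm above the bench) when up, and the point moves down with the cap. z up, x and y along the unit's. To be pressed second.
- small_round (a joint): travel of the small round button in m: 0 up, 0.007 fully down; a spring returns it. About 1 N starts it moving, about 5 N takes it fully down, where it meets a hard stop. A press counts from 0.0045.
- small_round_base: fixed white collar of the small round button with the button in it; origin at the centre of the collar's underside, on the unit's top; x, y along the unit's.
- large_round_top (a point): centre of the top face of the large round push-button: a round cap 42 mm in diameter, the larger of the two round ones, black, on a fixed white collar (54 mm diameter, 4 mm high); the top face is 17 mm above the unit's top (72 mm above the bench) when up, and the point moves down with the cap. z up, x and y along the unit's. Must be left alone.
- large_round (a joint): travel of the large round button in m: 0 up, 0.007 fully down; a spring returns it. About 1 N starts it moving, about 5 N takes it fully down, where it meets a hard stop. A press counts from 0.0045.
- large_round_base: fixed white collar of the large round button with the button in it; origin at the centre of the collar's underside, on the unit's top; x, y along the unit's.
- bar_top (a point): centre of the top face of the bar push-button: an oblong cap 16 mm x 58 mm, black, on a fixed white collar (28 x 70 mm, 4 mm high); the top face is 17 mm above the unit's top (72 mm above the bench) when up, and the point moves down with the cap. z up, x and y along the unit's. Must be left alone.
- bar (a joint): travel of the bar button in m: 0 up, 0.007 fully down; a spring returns it. About 1 N starts it moving, about 5 N takes it fully down, where it meets a hard stop. A press counts from 0.0045.
- bar_base: fixed white collar of the bar button with the button in it; origin at the centre of the collar's underside, on the unit's top; x, y along the unit's.
- can: small green watering can, loose: round body 104 mm wide, 122 mm high, spout to 135 mm along its +x and 155 mm high, handle to 95 mm along -x, up to 157 mm high. Origin: centre of its underside. Bystander, to one side of the unit.
- sprayer: hand sprayer, loose: yellow round bottle 84 mm wide with a black head, 174 mm high in all, nozzle to 65 mm along +x. Origin: centre of its underside. Bystander, to the other side of the unit.
- pot: terracotta pot with a seedling, loose: 64 mm wide, 60 mm high (seedling to about 95 mm). Origin: centre of its underside. Bystander beyond the unit's far end.
- bulb: blue rubber bulb syringe standing on its flat base, loose: 70 mm wide, 105 mm high, tip up. Origin: centre of its underside. Bystander beyond the unit's far end.

How it is judged:
By the outcome, as a careful person would: the job done as asked, in the order asked, and still so for the second after the job is handed in, with the robot touching nothing.
It also fails if it takes over 40 s, if anything falls off the work surface, if the arm or the gripper's body presses on something with over 40 N, if the wrist force passes 120 N, or if a joint passes its speed limit or range.

ROBOT

A 6-joint arm with a two-finger parallel gripper is mounted at the origin on the work surface. World frame = base frame: x ahead of the robot, y to its left, z up, the work surface at z = 0. Lengths are in m, angles in rad, forces in N, time in s.
With the tool pointing down it reaches from about 0.425 to 0.95 m from the base axis. Payload 3.5 kg.
Tool frame: the origin (TCP) lies midway between the tips of the shut fingers; the grasp point (between the pads) lies 19 mm behind it; z points along the fingers, y is the line along which they close (so a half turn about z gives the same grasp; the last joint's range is limited). The gripper opens to 85 mm and grips with 20 to 120 N. Pads are 22 mm wide; open, the fingers measure 114 mm over their backs; the gripper's body (76 mm by 85 mm) begins 54 mm behind the grasp point. The pads swing forward as they close: fully open they stand 13 mm farther back than shut.
Start: joints at [0.989, 0.286, 1.577, -0, 1.279, -0.15], TCP at [0.282, 0.613, 0.231] pointing down, gripper open.
Joint ranges: [-2.77, 2.77], [-0.9, 2.22], [0.21, 2.48], [-1.53, 4.67], [0.24, 2.81], [-2.84, 2.84]. Speed limits (rad/s): [2.79, 2.79, 3.14, 3.14, 3.14, 3.14].

INTERFACE

Orientations are given as a unit quaternion [x, y, z, w].
In Python, from plant import ctrl gives the robot as it stands.
- The arm moves only by the tool move_arm, never from a script. Its argument "plan" is a list of rows, each an object of numbers: "x", "y", "z": the shift along the tool's x, y, z in m; "yaw": the turn about the tool's z in rad; "fingers": the closure, from 0 (fully open) to 1 (shut). In form: [{"x": .., "y": .., "z": .., "yaw": .., "fingers": ..}, ...]. A call has 1 to 5 rows; each row is the pose to reach, as a shift and turn from the pose commanded when the call began, along the tool's axes at that moment; what a row does not reach only later rows make up. A row lasts 1/10 s, in which the tool goes at most 50 mm and 8.59 degrees, less where a joint would pass 70% of its speed; a pose out of reach is approached as far as the arm can. A call with a gripper value outside its range is refused whole. The fingers move at their own pace and stop on an object; "force" is the grip in N (left out, the last holds). Time passes only in rows, so rows that repeat a pose let the fingers close. It gives the time, the measured TCP pose, the force, the opening and the grip force at its end, in the units of the state.
- ctrl.get_state(): the state, without advancing time (a new reading comes with each control period).
- ctrl.read_camera(name): name is "scene" or "top" or "wrist"; returns the picture (420x560x3 uint8, red, green, blue); there is no depth.
- ctrl.camera_model(name): a dict with "intrinsics" (3x3 intrinsics, pixels), "cam_to_world" (4x4, takes a point from camera to world coordinates); the wrist camera has in their place "tool_from_camera" (4x4, takes a point from camera to tool coordinates, whose origin is the TCP and whose axes are the flange's). Camera axes: x right, y up, looking along -z (the intrinsics and any distortion apply to the point x, -y, -z); pixel columns grow to the right and rows downward; lengths in m; the calibration is good to about 2 mm. A picture is of the moment at which its call begins: read the wrist's pose just before it. camera_model takes no time and is no camera call.
- ctrl.sign_off(): hands the job in; it is judged then, once.
The state is a dict: "time": time; "qpos": joint angles; "dq": joint speeds; "joint_efforts": joint torques, N m; "eef_pos": TCP position; "tcp_rot": TCP orientation; "contact_force": force on the tool from outside, world axes, zero at the start; "wrist_torque": the same for the moment, N m; "opening": opening from 0.0 (shut) to 1.0 (fully open); "finger_force": force on a finger pad.
Only numpy, scipy, OpenCV 4.12 (cv2) and the standard library are available. Lean on these libraries where they do the work, as an engineer would, in place of code of your own. Each camera call takes 0.05 s, during which the arm holds its last target. There are 200 camera calls.

## Working session

There is one attempt and no reset: what is moved stays moved. The work goes in short steps, Python scripts to look and compute and a tool call to move; the robot and the scene stay as the last step left them, time stands still between calls to the robot, and variables do not carry over. Pictures are saved under pics/ and viewed, at most 10 in all, crops included, and the job is handed in when it is done.

Besides the shell and the picture viewer there is one more tool, called after ">>>" as name(argument=value, ...), one argument or row to a line, values as JSON. move_arm: Moves the arm, as the interface text tells. Its arguments: {"type":"object","properties":{"plan":{"type":"array"},"force":{"type":"number"}},"required":["plan"]}

```bash
mkdir -p pics; python3 - <<'E'
from plant import ctrl
import cv2,numpy as np
s=ctrl.get_state();print(s)
for n in("top","scene"):
    cv2.imwrite(f"pics/{n}0.png",ctrl.read_camera(n)[:,:,::-1]);m=ctrl.camera_model(n);print(n,m)
print(ctrl.camera_model("wrist"))
E
```

```text
{'time': 0.0, 'qpos': array([ 9.89008295e-01,  2.87213355e-01,  1.57815426e+00, -2.52536168e-05,
        1.27861746e+00, -1.49983228e-01]), 'dq': array([ 1.30600299e-03,  2.15890614e-04,  8.27806896e-04, -8.75490449e-04,
        6.14731109e-05,  2.62714681e-03]), 'joint_efforts': array([-1.15980779e-04, -4.05969644e+01, -2.92630613e+01, -1.65320612e-04,
        5.71869925e-03, -5.66569810e-06]), 'eef_pos': array([0.28210024, 0.61250598, 0.2299277 ]), 'tcp_rot': array([ 2.14225247e-01,  9.76783555e-01, -1.12135587e-03, -4.16689202e-04]), 'contact_force': array([-0.0421581 ,  1.00312584,  0.14181595]), 'wrist_torque': array([ 0.03239295, -0.01158536,  0.01221113]), 'finger_force': 0.0, 'opening': 0.9997254075785067}
top {'intrinsics': array([[474.89529303,   0.        , 273.88314225],
       [  0.        , 474.89529303, 208.55501011],
       [  0.        ,   0.        ,   1.        ]]), 'cam_to_world': array([[-4.06277684e-04,  9.92189908e-01, -1.24735805e-01,
         4.91054872e-01],
       [-9.99839679e-01,  1.82987506e-03,  1.78120158e-02,
         3.56064457e-02],
       [ 1.79011
[... 425 characters left out ...]
065,  0.67000266, -0.4069443 , -0.391986  ],
       [ 0.00454962,  0.51603582,  0.85655492,  0.98285296],
       [ 0.        ,  0.        ,  0.        ,  1.        ]])}
{'intrinsics': array([[298.02161464,   0.        , 282.91584709],
       [  0.        , 298.02161464, 206.92650113],
       [  0.        ,   0.        ,   1.        ]]), 'tool_from_camera': array([[-1.62184215e-05,  9.51352209e-01,  3.08105461e-01,
         8.03634439e-02],
       [ 9.99999931e-01, -9.92899247e-05,  3.59221512e-04,
        -1.50633425e-03],
       [ 3.72337947e-04,  3.08105445e-01, -9.51352141e-01,
        -1.42431550e-01],
       [ 0.00000000e+00,  0.00000000e+00,  0.00000000e+00,
         1.00000000e+00]])}
```

View pics/top0.png

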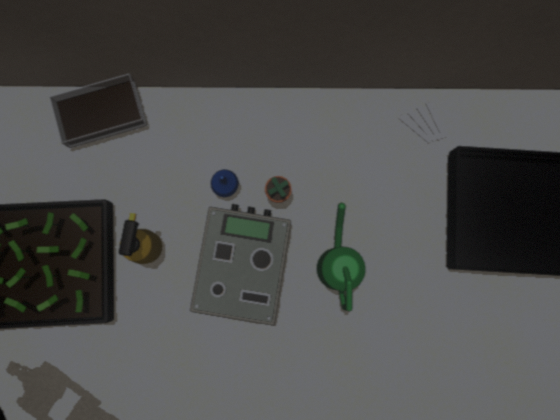

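View pics/scene0.png

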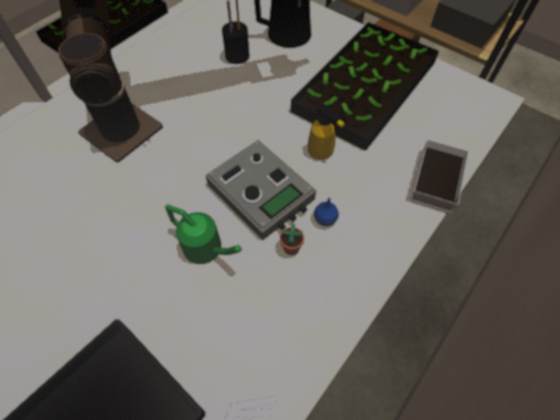

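The top view shows the square button at about (224,252), large round at (262,259), small round at (218,290) and bar at (255,298). The sprayer is left of the unit, the can right, and the bulb and pot beyond its display end. The scene view agrees. Next I'll measure the caps in both views.

```bash
cat >h.py <<'E'
import numpy as np,cv2
from plant import ctrl
def ray(m,uv,z,T=None):
    K=m["intrinsics"];T=m["cam_to_world"] if T is None else T
    d=np.array([(uv[0]-K[0,2])/K[0,0],-(uv[1]-K[1,2])/K[1,1],-1]);d=T[:3,:3]@d
    return T[:3,3]+d*(z-T[2,3])/d[2]
def proj(m,p,T=None):
    K=m["intrinsics"];T=m["cam_to_world"] if T is None else T
    c=T[:3,:3].T@(np.array(p)-T[:3,3]);return K[0,0]*c[0]/-c[2]+K[0,2],-K[1,1]*c[1]/-c[2]+K[1,2]
def blob(g,uv,r,thr):
    "centroid and area of the dark blob holding/nearest uv"
    x,y=map(round,uv);w=g[y-r:y+r+1,x-r:x+r+1]
    n,l,st,c=cv2.connectedComponentsWithStats((w<thr).astype(np.uint8))
    k=1+np.argmin(np.hypot(*(c[1:]-r).T));return c[k]+[x-r,y-r],st[k,4]
E
python3 - <<'E'
from h import *
P={}
for n in("top","scene"):
    g=cv2.imread(f"pics/{n}0.png",0);m=ctrl.camera_model(n)
    for b,uv in dict(sq=(224,252),lr=(262,259),sm=(218,290),bar=(255,298)).items():
        if n=="scene": uv=proj(m,P[b])
        x,y=map(round,uv);w=g[y-8:y+9,x-8:x+9];thr=(int(w.min())+int(w.max()))/2
        c,a=blob(g,uv,14,thr*0.9);p=ray(m,c,.072);
        if n=="top":P[b]=p
        print(n,b,c.round(1),a,p.round(4),thr)
    for k,uv in enumerate([(209,208),(290,220),(273,323),(192,313)]):
        if n=="top":print(ray(m,uv,.055).round(3))
m=ctrl.camera_model("top")
for nm,uv,z in(("sprayer",(146,246),.1),("head",(128,238),.165),("can",(342,268),.12),("bulb",(224,183),.05),("pot",(278,190),.06)):print(nm,ray(m,uv,z).round(3))
for a,b in(("sq","lr"),("sm","bar"),("sq","sm"),("lr","bar")):print(a,b,np.linalg.norm(P[a]-P[b]).round(4))
E
```

```text
top sq [223.3 251.3] 201 [0.5299 0.1324 0.072 ] 70.0
top lr [261.2 259. ] 232 [0.5123 0.045  0.072 ] 68.5
top sm [217.5 289.1] 75 [0.4439 0.1446 0.072 ] 70.5
top bar [254.7 297.3] 172 [0.4253 0.0596 0.072 ] 69.5
[0.632 0.169 0.055]
[ 0.604 -0.023  0.055]
[0.366 0.018 0.055]
[0.389 0.204 0.055]
scene sq [277.2 174.5] 146 [0.5328 0.1337 0.072 ] 84.5
scene lr [251.6 191.9] 170 [0.515  0.0458 0.072 ] 86.0
scene sm [256.2 156.6] 49 [0.4465 0.1458 0.072 ] 84.0
scene bar [231.2 172.1] 127 [0.4279 0.061  0.072 ] 86.5
sprayer [0.541 0.303 0.1  ]
head [0.554 0.325 0.165]
can [ 0.492 -0.133  0.12 ]
bulb [0.693 0.135 0.05 ]
pot [0.675 0.006 0.06 ]
sq lr 0.0892
sm bar 0.087
sq sm 0.0869
lr bar 0.0882
```

The two cameras agree to 3 mm, and the button spacing and heights match what was given. I'll close the fingers and move above the square button at the present height (0.23 m), which clears the 0.174 m sprayer.

>>> move_arm(
  plan=[
    {"x": -0.03, "y": -0.023, "z": -0.01, "yaw": -0.06, "fingers": 1},
    {"x": -0.065, "y": -0.05, "z": -0.01, "yaw": -0.12, "fingers": 1},
    {"x": -0.1, "y": -0.078, "z": -0.01, "yaw": -0.18, "fingers": 1},
    {"x": -0.135, "y": -0.105, "z": -0.01, "yaw": -0.24, "fingers": 1},
    {"x": -0.17, "y": -0.132, "z": -0.01, "yaw": -0.3, "fingers": 1},
  ],
)

```text
time: 0.6
eef_pos: [0.3818, 0.4203, 0.2407]
tcp_rot: [0.064, 0.998, -0.0, -0.0]
contact_force: [1.3, -0.2, 0.3]
opening: 0.142
finger_force: 0.0
```

```bash
cat >go.py <<'E'
import sys
from h import *
from scipy.spatial.transform import Rotation as R
s=ctrl.get_state();r=R.from_quat(s["tcp_rot"]);p=s["eef_pos"]
t=np.array(eval(sys.argv[1]));print(s["time"],p.round(4),"F",s["contact_force"].round(2),"op",round(s["opening"],3))
M=r.as_matrix();print("toolx",M[:,0].round(3),"toolz",M[:,2].round(3));print("shift",(M.T@(t-p)).round(4),s["qpos"].round(2))
E
python3 go.py .531,.133,.15
```

```text
0.6 [0.3818 0.4203 0.2407] F [ 1.26 -0.15  0.28] op 0.142
toolx [-0.992  0.128  0.001] toolz [-0.001 -0.001 -1.   ]
shift [-0.1849 -0.2657  0.0908] [ 0.65  0.04  1.83 -0.    1.26 -0.79]
```

>>> move_arm(
  plan=[
    {"x": -0.025, "y": -0.035, "fingers": 1},
    {"x": -0.05, "y": -0.07, "fingers": 1},
    {"x": -0.075, "y": -0.105, "fingers": 1},
    {"x": -0.1, "y": -0.14, "fingers": 1},
    {"x": -0.12, "y": -0.17, "fingers": 1},
  ],
)

```text
validation failed for argument at $.pl...
```

>>> move_arm(
  plan=[
    {"x": -0.025, "y": -0.035, "fingers": 1},
    {"x": -0.045, "y": -0.065, "z": 0.01, "fingers": 1},
    {"x": -0.065, "y": -0.096, "z": 0.03, "fingers": 1},
    {"x": -0.065, "y": -0.096, "z": 0.06, "fingers": 1},
    {"x": -0.065, "y": -0.096, "z": 0.09, "fingers": 1},
  ],
)

```text
validation failed for argument at $.pl...
```

>>> move_arm(
  plan=[
    {"z": 0, "fingers": 1},
    {"z": 0, "fingers": 1},
    {"z": 0, "fingers": 1},
  ],
)

```text
validation failed for argument at $.pl...
```

```bash
python3 go.py .531,.133,.08;python3 - <<'E'
from h import *
for n in("wrist","top"):cv2.imwrite(f"pics/{n}1.png",ctrl.read_camera(n)[:,:,::-1])
E
```

```text
0.6 [0.3818 0.4203 0.2407] F [ 1.26 -0.15  0.28] op 0.142
toolx [-0.992  0.128  0.001] toolz [-0.001 -0.001 -1.   ]
shift [-0.185  -0.2656  0.1608] [ 0.65  0.04  1.83 -0.    1.26 -0.79]
```

View pics/wrist1.png

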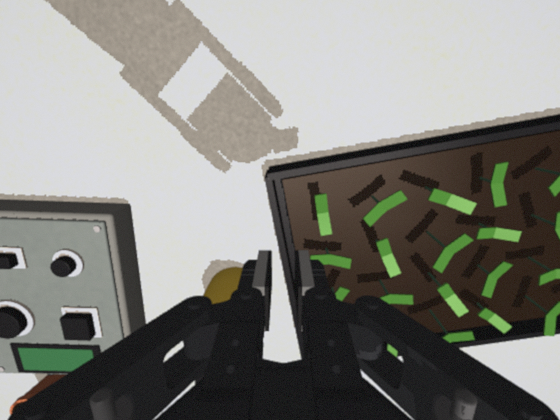

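All three calls were refused because every row needs all five keys, so the arm hasn't moved. The wrist picture shows the unit at left, with the small round button at (66,264) and the square at (80,324). The sprayer is behind the fingers, below their path.

>>> move_arm(
  plan=[
    {"x": -0.02, "y": -0.035, "z": 0, "yaw": 0, "fingers": 1},
    {"x": -0.04, "y": -0.07, "z": 0, "yaw": 0, "fingers": 1},
    {"x": -0.065, "y": -0.105, "z": 0, "yaw": 0, "fingers": 1},
    {"x": -0.09, "y": -0.14, "z": 0, "yaw": 0, "fingers": 1},
    {"x": -0.115, "y": -0.17, "z": 0, "yaw": 0, "fingers": 1},
  ],
)

```text
time: 1.2
eef_pos: [0.4734, 0.2373, 0.241]
tcp_rot: [0.066, 0.998, 0.0, -0.0]
contact_force: [0.7, 0.3, 0.1]
opening: 0.003
finger_force: 0.0
```

>>> move_arm(
  plan=[
    {"x": -0.025, "y": -0.035, "z": 0, "yaw": 0, "fingers": 1},
    {"x": -0.05, "y": -0.07, "z": 0.01, "yaw": 0, "fingers": 1},
    {"x": -0.07, "y": -0.096, "z": 0.03, "yaw": 0, "fingers": 1},
    {"x": -0.07, "y": -0.096, "z": 0.06, "yaw": 0, "fingers": 1},
    {"x": -0.07, "y": -0.096, "z": 0.09, "yaw": 0, "fingers": 1},
  ],
)

```text
time: 1.7
eef_pos: [0.5307, 0.1334, 0.1505]
tcp_rot: [0.067, 0.998, 0.0, 0.0]
contact_force: [0.3, -0.1, -0.2]
opening: -0.002
finger_force: 0.0
```

>>> move_arm(
  plan=[
    {"x": 0, "y": 0, "z": 0, "yaw": 0, "fingers": 1},
    {"x": 0, "y": 0, "z": 0, "yaw": 0, "fingers": 1},
    {"x": 0, "y": 0, "z": 0, "yaw": 0, "fingers": 1},
  ],
)

```text
time: 2.0
eef_pos: [0.5312, 0.1346, 0.1534]
tcp_rot: [0.065, 0.998, 0.0, 0.002]
contact_force: [0.2, 0.7, 0.4]
opening: -0.001
finger_force: 0.0
```

```bash
python3 go.py .531,.133,.08;python3 - <<'E'
from h import *
for n in("wrist","top"):cv2.imwrite(f"pics/{n}2.png",ctrl.read_camera(n)[:,:,::-1])
E
```

```text
2.0 [0.5312 0.1346 0.1534] F [0.2  0.69 0.42] op -0.001
toolx [-0.991  0.131 -0.003] toolz [ 0.003  0.    -1.   ]
shift [ 0.0002 -0.0017  0.0733] [ 0.06  0.08  1.96  0.    1.09 -1.38]
```

View pics/wrist2.png

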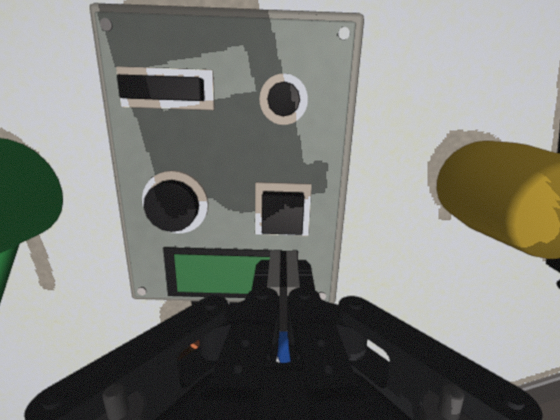

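The wrist view shows the square cap at about (283,213) and the small round cap at (284,98), both clear, with the fingers shut behind the square one. I'll cross-check both positions from this view.

```bash
python3 - <<'E'
from h import *
from scipy.spatial.transform import Rotation as R
ps=[];
m=ctrl.camera_model("wrist");s=ctrl.get_state()
W=np.eye(4);W[:3,:3]=R.from_quat([.066,.998,0,0.]).as_matrix();W[:3,3]=(.5312,.134,.152);T=W@m["tool_from_camera"]
for n,p in(("sq",(.531,.133,.072)),("sm",(.445,.145,.072))):
    print(n,"expected px",np.round(proj(m,p,T),1))
g=cv2.imread("pics/wrist2.png",0)
for uv in((283,213),(284,98)):
    c,a=blob(g,uv,30,45);print(c.round(1),a,ray(m,c,.072,T).round(4),ray(m,c,.066,T).round(4))
E
```

```text
sq expected px [283.1 217.3]
sm expected px [283.9 101.3]
[279.6 201.8] 750 [0.5178 0.132  0.072 ] [0.5196 0.1317 0.066 ]
[280.9 100. ] 616 [0.4439 0.1431 0.072 ] [0.4437 0.143  0.066 ]
```

Small round agrees within 2 mm, and the square's visible cap centre (283,213) agrees within about 3 mm of the expected pixel. The blob fit for the square merged with shadow, so I'll ignore it. Now down to just above the cap.

>>> move_arm(
  plan=[
    {"x": 0, "y": 0, "z": 0.03, "yaw": 0, "fingers": 1},
    {"x": 0, "y": 0, "z": 0.055, "yaw": 0, "fingers": 1},
    {"x": 0, "y": 0, "z": 0.07, "yaw": 0, "fingers": 1},
    {"x": 0, "y": 0, "z": 0.072, "yaw": 0, "fingers": 1},
    {"x": 0, "y": 0, "z": 0.072, "yaw": 0, "fingers": 1},
  ],
)

```text
time: 2.6
eef_pos: [0.5305, 0.1341, 0.08]
tcp_rot: [0.066, 0.998, 0.0, 0.0]
contact_force: [0.1, -0.2, -0.3]
opening: 0.002
finger_force: 0.0
```

>>> move_arm(
  plan=[
    {"x": 0, "y": 0, "z": 0.002, "yaw": 0, "fingers": 1},
    {"x": 0, "y": 0, "z": 0.004, "yaw": 0, "fingers": 1},
    {"x": 0, "y": 0, "z": 0.006, "yaw": 0, "fingers": 1},
    {"x": 0, "y": 0, "z": 0.008, "yaw": 0, "fingers": 1},
    {"x": 0, "y": 0, "z": 0.008, "yaw": 0, "fingers": 1},
  ],
)

```text
time: 3.1
eef_pos: [0.5303, 0.134, 0.0715]
tcp_rot: [0.066, 0.998, 0.0, 0.0]
contact_force: [0.9, 0.5, 2.2]
opening: -0.002
finger_force: 0.6
```

Contact at the expected height. I'll press on in small steps.

>>> move_arm(
  plan=[
    {"x": 0, "y": 0, "z": 0.001, "yaw": 0, "fingers": 1},
    {"x": 0, "y": 0, "z": 0.002, "yaw": 0, "fingers": 1},
    {"x": 0, "y": 0, "z": 0.003, "yaw": 0, "fingers": 1},
    {"x": 0, "y": 0, "z": 0.004, "yaw": 0, "fingers": 1},
    {"x": 0, "y": 0, "z": 0.004, "yaw": 0, "fingers": 1},
  ],
)

```text
time: 3.6
eef_pos: [0.5303, 0.134, 0.0676]
tcp_rot: [0.066, 0.998, 0.0, 0.0]
contact_force: [0.1, -0.1, 3.7]
opening: 0.002
finger_force: 1.7
```

>>> move_arm(
  plan=[
    {"x": 0, "y": 0, "z": 0.001, "yaw": 0, "fingers": 1},
    {"x": 0, "y": 0, "z": 0.001, "yaw": 0, "fingers": 1},
  ],
)

```text
time: 3.8
eef_pos: [0.5303, 0.134, 0.0665]
tcp_rot: [0.066, 0.998, 0.0, 0.0]
contact_force: [-0.5, -1.0, 3.6]
opening: 0.002
finger_force: 2.0
```

>>> move_arm(
  plan=[
    {"x": 0, "y": 0, "z": 0.0005, "yaw": 0, "fingers": 1},
    {"x": 0, "y": 0, "z": 0.001, "yaw": 0, "fingers": 1},
    {"x": 0, "y": 0, "z": 0.001, "yaw": 0, "fingers": 1},
  ],
)

```text
time: 4.1
eef_pos: [0.5303, 0.134, 0.0655]
tcp_rot: [0.066, 0.998, 0.0, 0.0]
contact_force: [-0.5, -0.1, 5.2]
opening: -0.005
finger_force: 2.3
```

Pressed about 6.5 mm at 5.2 N. I'll lift straight up, shift to the small round button (+0.086 in tool x), and check by wrist camera.

>>> move_arm(
  plan=[
    {"x": 0, "y": 0, "z": -0.005, "yaw": 0, "fingers": 1},
    {"x": 0, "y": 0, "z": -0.015, "yaw": 0, "fingers": 1},
    {"x": 0, "y": 0, "z": -0.035, "yaw": 0, "fingers": 1},
    {"x": 0, "y": 0, "z": -0.045, "yaw": 0, "fingers": 1},
    {"x": 0, "y": 0, "z": -0.045, "yaw": 0, "fingers": 1},
  ],
)

```text
time: 4.6
eef_pos: [0.5309, 0.1341, 0.112]
tcp_rot: [0.066, 0.998, 0.0, 0.001]
contact_force: [-0.4, -0.3, 0.3]
opening: 0.001
finger_force: 0.0
```

>>> move_arm(
  plan=[
    {"x": 0.03, "y": 0, "z": 0, "yaw": 0, "fingers": 1},
    {"x": 0.06, "y": 0, "z": 0, "yaw": 0, "fingers": 1},
    {"x": 0.086, "y": -0.001, "z": 0, "yaw": 0, "fingers": 1},
    {"x": 0.086, "y": -0.001, "z": 0, "yaw": 0, "fingers": 1},
    {"x": 0.086, "y": -0.001, "z": 0, "yaw": 0, "fingers": 1},
  ],
)

```text
time: 5.1
eef_pos: [0.4442, 0.1443, 0.1098]
tcp_rot: [0.066, 0.998, -0.0, -0.0]
contact_force: [0.5, 0.5, 0.7]
opening: -0.001
finger_force: 0.0
```

```bash
python3 go.py .4448,.1445,.08;python3 - <<'E'
from h import *
cv2.imwrite(f"pics/wrist3.png",ctrl.read_camera("wrist")[:,:,::-1])
E
```

```text
5.1 [0.4442 0.1443 0.1098] F [0.47 0.55 0.66] op -0.001
toolx [-0.991  0.131  0.   ] toolz [-0. -0. -1.]
shift [-0.0006  0.0002  0.0298] [ 0.1  -0.04  2.17 -0.    1.01 -1.34]
```

View pics/wrist3.png

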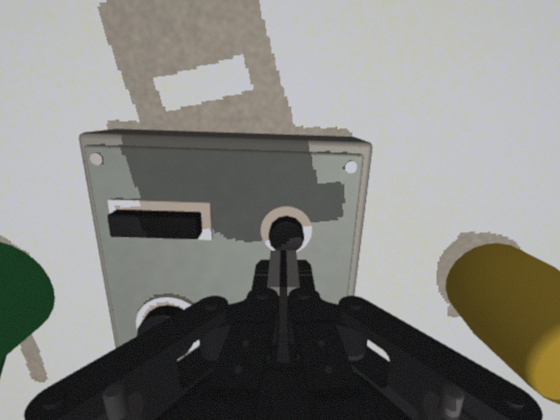

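The small round cap is at (286,233), directly in line with the shut fingertips (284), and the other buttons are clear. Pressing.

>>> move_arm(
  plan=[
    {"x": 0, "y": 0, "z": 0.015, "yaw": 0, "fingers": 1},
    {"x": 0, "y": 0, "z": 0.028, "yaw": 0, "fingers": 1},
    {"x": 0, "y": 0, "z": 0.034, "yaw": 0, "fingers": 1},
    {"x": 0, "y": 0, "z": 0.037, "yaw": 0, "fingers": 1},
    {"x": 0, "y": 0, "z": 0.039, "yaw": 0, "fingers": 1},
  ],
)

```text
time: 5.65
eef_pos: [0.4447, 0.1442, 0.071]
tcp_rot: [0.066, 0.998, -0.0, -0.001]
contact_force: [-0.3, -0.4, 2.2]
opening: 0.0
finger_force: 0.7
```

>>> move_arm(
  plan=[
    {"x": 0, "y": 0, "z": 0.001, "yaw": 0, "fingers": 1},
    {"x": 0, "y": 0, "z": 0.002, "yaw": 0, "fingers": 1},
    {"x": 0, "y": 0, "z": 0.003, "yaw": 0, "fingers": 1},
    {"x": 0, "y": 0, "z": 0.004, "yaw": 0, "fingers": 1},
    {"x": 0, "y": 0, "z": 0.004, "yaw": 0, "fingers": 1},
  ],
)

```text
time: 6.15
eef_pos: [0.4449, 0.1443, 0.0676]
tcp_rot: [0.066, 0.998, -0.0, 0.0]
contact_force: [-2.3, -0.9, 3.0]
opening: 0.005
finger_force: 1.7
```

>>> move_arm(
  plan=[
    {"x": 0, "y": 0, "z": 0.001, "yaw": 0, "fingers": 1},
    {"x": 0, "y": 0, "z": 0.002, "yaw": 0, "fingers": 1},
    {"x": 0, "y": 0, "z": 0.002, "yaw": 0, "fingers": 1},
  ],
)

```text
time: 6.45
eef_pos: [0.4449, 0.1443, 0.0655]
tcp_rot: [0.066, 0.998, 0.0, 0.0]
contact_force: [-2.3, -1.0, 4.2]
opening: 0.001
finger_force: 2.3
```

Same depth and finger force (2.3 N) as the square press. Withdrawing upward.

>>> move_arm(
  plan=[
    {"x": 0, "y": 0, "z": -0.005, "yaw": 0, "fingers": 1},
    {"x": 0, "y": 0, "z": -0.02, "yaw": 0, "fingers": 1},
    {"x": 0, "y": 0, "z": -0.05, "yaw": 0, "fingers": 1},
    {"x": 0, "y": 0, "z": -0.085, "yaw": 0, "fingers": 1},
    {"x": 0, "y": 0, "z": -0.12, "yaw": 0, "fingers": 1},
  ],
)

```text
time: 6.95
eef_pos: [0.4441, 0.1445, 0.1858]
tcp_rot: [0.066, 0.998, 0.0, -0.0]
contact_force: [0.8, 0.6, 0.4]
opening: 0.002
finger_force: 0.0
```

>>> move_arm(
  plan=[
    {"x": 0, "y": 0, "z": 0, "yaw": 0, "fingers": 1},
    {"x": 0, "y": 0, "z": 0, "yaw": 0, "fingers": 1},
    {"x": 0, "y": 0, "z": 0, "yaw": 0, "fingers": 1},
  ],
)

```text
time: 7.25
eef_pos: [0.4437, 0.1443, 0.1837]
tcp_rot: [0.066, 0.998, -0.0, -0.001]
contact_force: [-0.6, 0.1, -0.2]
opening: -0.003
finger_force: 0.0
```

```bash
python3 go.py .4448,.1445,.18;python3 - <<'E'
from h import *
cv2.imwrite(f"pics/scene4.png",ctrl.read_camera("scene")[:,:,::-1])
E
```

```text
7.25 [0.4437 0.1443 0.1837] F [-0.55  0.14 -0.2 ] op -0.003
toolx [-0.991  0.131  0.003] toolz [-0.003 -0.    -1.   ]
shift [-0.0011  0.0003  0.0037] [ 0.1  -0.14  2.12  0.    1.17 -1.34]
```

View pics/scene4.png

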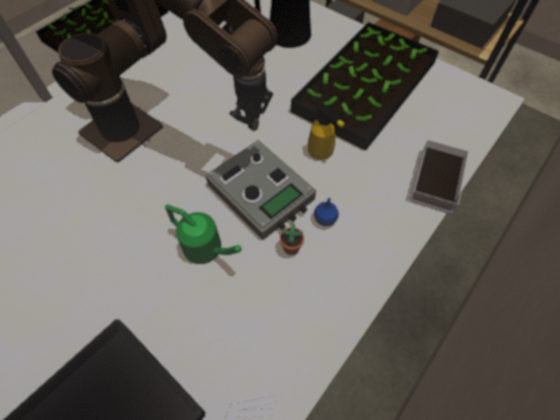

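The arm is clear above the unit. The can (198,238), sprayer (322,139), pot (291,240) and bulb (326,212) stand where they were, and the buttons are up.

```bash
python3 -c "
from plant import ctrl
print(ctrl.sign_off())"
```

```text
the job is handed in; nothing more can be done
None
```

I pressed the square button and then the small round one, each about 6.5 mm down at no more than about 5 N. Both were let back up, nothing else was touched or moved, and the job was handed in at about 7 s.

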